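# Complete the round spice tin

### The job

The open round steel tin holds a set of seven small lidded spice pots, one in the middle and six in a ring round it; five are packed and the middle and one place in the ring are empty. Pick up the two matching small white pots that stand loose on the worktop in front of the sink by the knobs on their lids, keep them upright, and gently set one down in the middle and the other in the empty ring place, so that both stand flat on the tin's floor.

Things in the scene. Friction and masses are not known exactly. Their poses are not given: they have to be found in the camera images.
- pot_a: small white lidded pot, loose in front of the sink: 50 mm across, 26 mm tall to the lid top; round dark-red knob, 24 mm across, 27 to 35 mm above the underside; about 60 g. Grip the knob from above, fingertips 28 mm above the underside. Origin: centre of the underside, z up. Near it, not to be taken: a wide white pot (71 mm across, 57 tall, similar knob) and a black egg timer (49 mm across, 60 tall).
- pot_b: the second small white pot, the same in every way as pot_a; either may go in either place. Origin: centre of the underside, z up.
- middle (a point): centre of the tin's floor (3 mm above the worktop), the empty middle place. Tin: steel, round, fixed, 22 mm tall, 170 mm wide inside at the floor, 180 at the rim. Five pots like pot_a are held fast in it, 56 mm from its centre, 60 degrees apart: 6 mm to spare between pots, no room for fingers beside them; their knobs' tops are 38 mm above the worktop. x axis points to point gap, z up.
- gap (a point): centre of the empty ring place on the tin's floor (3 mm above the worktop), 56 mm from point middle and from the two packed pots beside it, 4 mm to spare to the wall. Neighbours' knobs begin 44 mm from a place's centre; fingers that close at right angles to the line middle-gap have the most room, in both places. Axes as point middle.
Things that resemble listed ones, but are neither listed nor needed, are in the scene too. What is shaped like the pot_b but brown is not meant.

How it is judged:
By the outcome, as a careful person would: the job done as asked, in the order asked, and still so for the second after the job is handed in, with the robot touching nothing.
It also fails if it takes over 51 s, if anything falls off the work surface, if the arm or the gripper's body presses on something with over 40 N, if the wrist force passes 120 N, or if a joint passes its speed limit or range.

### The arm

A 6-joint arm with a two-finger parallel gripper is mounted at the origin on a cart in front of the work surface, level with it; the furniture and walls round the work are solid. World frame = base frame: x ahead of the robot, y to its left, z up, the work surface at z = 0. Lengths are in m, angles in degrees, forces in N, time in s.
With the tool pointing down it reaches from about 0.375 to 0.9 m from the base axis. Payload 3.1 kg.
Tool frame: the origin (TCP) lies at the very end of the fingers, on their centre line; the grasp point (between the pads) lies 19 mm behind it (bot.hold_point_z is the z of the grasp point in the tool frame, in m); z points along the fingers, y is the line along which they close (so a half turn about z gives the same grasp; the last joint's range is limited). The gripper opens to 87 mm and grips with 3 to 60 N. Pads are 19 mm wide; open, the fingers measure 117 mm over their backs; the gripper's body (75 mm by 190 mm) begins 51 mm behind the grasp point.
Start: joints at [-86.832, 30.224, 82.088, -0, 67.689, -10.227], TCP at [0.145, -0.608, 0.223] pointing down, gripper open.
Joint ranges: [-176.69, 176.69], [-43.24, 126.21], [12.49, 139.97], [-82, 262], [0, 151.66], [-163.58, 163.58]. Speed limits (degrees/s): [159.86, 159.86, 180, 180, 180, 180].

### API

Orientations are given as a 3x3 rotation matrix whose columns are the frame's x, y, z axes.
In Python, from rig import bot, capture, camera_model gives the robot as it stands.
- The arm moves only by the tool apply_moves, never from a script. Its argument "plan" is text: rows parted by semicolons, each of 6 numbers parted by spaces: the shift along the tool's x, y, z in units of 0.05 m (1.0 is 0.05 m), then the turn, a rotation vector about the tool's x, y, z in units of 360 degrees (1.0 is 360 degrees). In form: dx dy dz ax ay az; .... A call has 1 to 10 rows; each row shifts and turns the commanded pose from where the row before left it, along the tool's axes as they then stand; what a row does not reach is not made up. A row lasts 1/12 s, in which the tool goes at most 41.7 mm and 7.16 degrees, less where a joint would pass 70% of its speed; a pose out of reach is approached as far as the arm can. A call with a number of a shift or a turn outside -1 to 1 is refused whole. A call with a gripper value outside its range is refused whole. "gripper" is the gripper command: -1 is shut, 1 is fully open, values between are in proportion, set as the call begins (left out, the last holds). The fingers move at their own pace and stop on an object; the grip force is fixed at half the most. Time passes only in rows, so rows that do not move let the fingers close. It gives the time, the measured TCP pose, the force, the opening and the grip force at its end, in the units of the state.
- bot.read_state(): the state, without advancing time (a new reading comes with each control period).
- capture(name): name is "scene" or "side" or "wrist"; returns the picture (400x640x3 uint8, red, green, blue); there is no depth.
- camera_model(name): a dict with "vertical_fov" (degrees; the focal length in pixels is half the picture's height over the tangent of half this angle, whatever the lens; pixels are square), "cx", "cy" (the principal point, pixels), "position" and "rotation" of the camera in the world; the wrist camera has in their place "hand_eye" (4x4, takes a point from camera to tool coordinates, whose origin is the TCP and whose axes are the flange's). Camera axes: x right, y down, z forward; pixel columns grow to the right and rows downward; lengths in m; the calibration is good to about 2 mm. A picture is of the moment at which its call begins: read the wrist's pose just before it. camera_model takes no time and is no camera call.
- bot.hand_in(): hands the job in; it is judged then, once.
The state is a dict: "time_s": time; "joint_positions": joint angles; "qvel": joint speeds; "tau": joint torques, N m; "position": TCP position; "tcp_rot": TCP orientation; "force": force on the tool from outside, world axes, zero at the start; "moment": the same for the moment, N m; "opening": opening from 0.0 (shut) to 1.0 (fully open); "grasp_force": force on a finger pad.
Only numpy, scipy, OpenCV 4.12 (cv2) and the standard library are available. Lean on these libraries where they do the work, as an engineer would, in place of code of your own. Each camera call takes 0.05 s, during which the arm holds its last target. There are 200 camera calls.

## Working session

There is one attempt and no reset: what is moved stays moved. The work goes in short steps, Python scripts to look and compute and a tool call to move; the robot and the scene stay as the last step left them, time stands still between calls to the robot, and variables do not carry over. Pictures are saved under pics/ and viewed, at most 10 in all, crops included, and the job is handed in when it is done.

Besides the shell and the picture viewer there is one more tool, called after "Call:" as a command line: name --argument value ..., lists and objects as JSON in quotes. apply_moves: Moves the arm, as the interface text tells. Its arguments: {"type":"object","properties":{"plan":{"type":"string"},"gripper":{"type":"number"}},"required":["plan"]}

```bash
mkdir -p pics; ls; cat > h.py <<'E'
import numpy as np, cv2
from rig import bot, capture, camera_model
def cam(name):
    m=camera_model(name); f=200/np.tan(np.radians(m["vertical_fov"])/2)
    if "hand_eye" in m:
        s=bot.read_state(); H=np.array(m["hand_eye"]); R0=np.array(s["tcp_rot"])
        R=R0@H[:3,:3]; p=np.array(s["position"])+R0@H[:3,3]
    else: R=np.array(m["rotation"]); p=np.array(m["position"])
    return dict(f=f,cx=m["cx"],cy=m["cy"],R=R,p=p,m=m)
def ray(c,u,v):
    d=c["R"]@np.array([(u-c["cx"])/c["f"],(v-c["cy"])/c["f"],1]); return d/np.linalg.norm(d)
def onplane(c,u,v,z):
    d=ray(c,u,v); return c["p"]+d*(z-c["p"][2])/d[2]
def proj(c,P):
    q=c["R"].T@(np.array(P)-c["p"]); return c["f"]*q[:2]/q[2]+[c["cx"],c["cy"]]
def meet(obs):
    A=0;b=0
    for c,u,v in obs:
        d=ray(c,u,v);M=np.eye(3)-np.outer(d,d);A=A+M;b=b+M@c["p"]
    return np.linalg.solve(A,b)
def shot(name,fn):
    c=cam(name); im=capture(name)[:,:,::-1].copy(); cv2.imwrite(f"pics/{fn}.png",im); return c,im
E
python3 - <<'E'
from h import *
for n in("scene","side","wrist"):
    c,im=shot(n,n+"0"); print(n,c["m"],c["p"])
ims=[cv2.imread(f"pics/{n}0.png") for n in("scene","side")]
cv2.imwrite("pics/both.png",cv2.resize(np.vstack(ims),(480,600)))
E
```

```text
pics
scene {'vertical_fov': 55.729270348114724, 'cx': 317.8039714463282, 'cy': 198.1248118615383, 'position': array([-0.24311547, -0.57121512,  0.57209746]), 'rotation': array([[ 0.64062859, -0.37423311,  0.67048086],
       [-0.7674972 , -0.28558376,  0.57392504],
       [-0.02330331, -0.88226498, -0.47017599]])} [-0.24311547 -0.57121512  0.57209746]
side {'vertical_fov': 51.69025261428602, 'cx': 320.7981493543036, 'cy': 198.49868974265178, 'position': array([1.15549267, 0.29274302, 1.17126061]), 'rotation': array([[-3.21573044e-01,  8.15359787e-01, -4.81434517e-01],
       [ 9.46884661e-01,  2.76655892e-01, -1.63923630e-01],
       [-4.65040185e-04, -5.08576380e-01, -8.61016753e-01]])} [1.15549267 0.29274302 1.17126061]
wrist {'vertical_fov': 59.60160967195268, 'cx': 318.86850512195326, 'cy': 201.6483215452516, 'hand_eye': array([[ 5.43906497e-05, -9.63696389e-01, -2.67000501e-01,
         7.30877225e-02],
       [ 9.99999818e-01,  2.12977733e-04, -5.64999808e-04,
         2.69003021e-04],
       [ 6.01353435e-04, -2.67000422e-01,  9.63696224e-01,
        -1.63004950e-01],
       [ 0.00000000e+00,  0.00000000e+00,  0.00000000e+00,
         1.00000000e+00]])} [ 0.21595575 -0.59098229  0.38469235]
```

View pics/scene0.png

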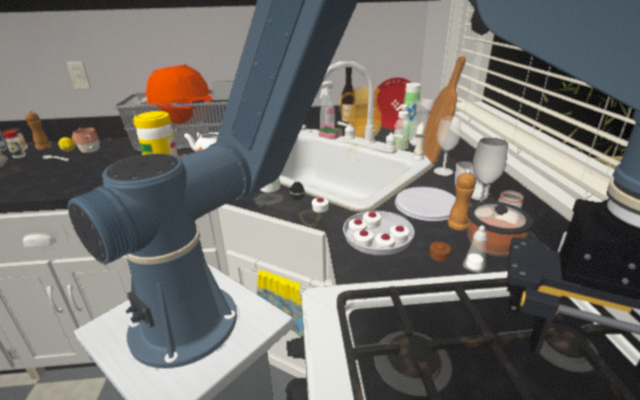

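View pics/side0.png

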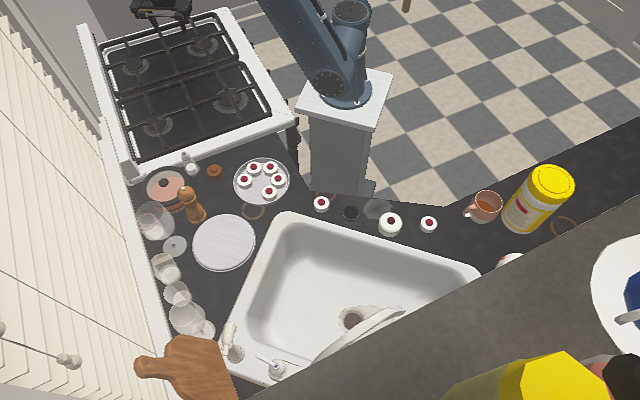

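The scene view shows the tin at about (379,232) and one pot at (320,204). The side view shows the tin at about (261,181), small white pots at (321,203) and (428,224), the timer at (351,212) and the wide pot at (390,222). Next I'll measure the knobs in the side view.

```bash
cat >> h.py <<'E'
def red(im,amin=8):
    h=cv2.cvtColor(im,cv2.COLOR_BGR2HSV); H,S,V=cv2.split(h)
    m=(((H<6)|(H>168))&(S>120)&(V>40)).astype(np.uint8)
    n,l,st,ce=cv2.connectedComponentsWithStats(m)
    return [(ce[i],st[i]) for i in range(1,n) if st[i,4]>=amin]
E
python3 - <<'E'
from h import *
for n in("side","scene"):
    c=cam(n); im=cv2.imread(f"pics/{n}0.png")
    for ce,st in red(im):
        P=onplane(c,*ce,0.035); print(n,ce.round(1),st[2:],P.round(4), 'r',np.hypot(*P[:2]).round(3))
im=cv2.imread("pics/side0.png")
cv2.imwrite("pics/c.png",cv2.resize(im[140:260,220:450],None,fx=3.4,fy=3.4,interpolation=cv2.INTER_CUBIC))
E
```

```text
side [253.2 166.3] [ 6  6 28] [ 0.4743 -0.1782  0.035 ] r 0.507
side [270. 166.] [ 7  5 25] [ 0.4551 -0.1255  0.035 ] r 0.472
side [277.7 177.8] [ 6  6 27] [ 0.4907 -0.0835  0.035 ] r 0.498
side [243.7 178.5] [ 6  6 30] [ 0.5293 -0.1885  0.035 ] r 0.562
side [268.7 190.5] [ 6  6 30] [ 0.5459 -0.0929  0.035 ] r 0.554
side [321.3 201.6] [ 7  6 31] [0.5306 0.0815 0.035 ] r 0.537
side [520.8 206.9] [12 15 54] [0.3464 0.6843 0.035 ] r 0.767
side [391.3 219.4] [ 7  7 25] [0.5213 0.3078 0.035 ] r 0.605
side [428.9 221.8] [ 7  7 38] [0.4921 0.4201 0.035 ] r 0.647
side [593.1 369.6] [5 6 9] [0.7785 0.9024 0.035 ] r 1.192
scene [390.5 100.2] [ 32  52 983] [1.6999 0.5205 0.035 ] r 1.778
scene [186.5 106. ] [8 1 8] [0.9284 1.4054 0.035 ] r 1.684
scene [  9.3 133.7] [14  8 92] [0.135 1.658 0.035] r 1.664
scene [172.4 144.6] [ 4  4 13] [0.5187 0.8806 0.035 ] r 1.022
scene [319.7 199.3] [ 5  3 10] [0.5205 0.0751 0.035 ] r 0.526
scene [371.7 214.1] [ 6  3 15] [ 0.5414 -0.0952  0.035 ] r 0.55
scene [357.6 221.4] [ 6  4 19] [ 0.4854 -0.0864  0.035 ] r 0.493
scene [399.2 228.4] [ 7  4 22] [ 0.5229 -0.1915  0.035 ] r 0.557
scene [363.3 232.6] [ 6  4 20] [ 0.4491 -0.1292  0.035 ] r 0.467
scene [385.  236.5] [ 7  4 24] [ 0.4678 -0.182   0.035 ] r 0.502
```

View pics/c.png

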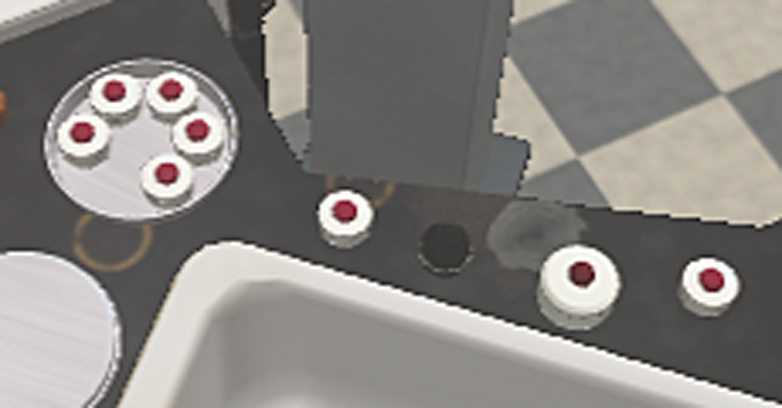

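The crop shows the two small pots at (321,202) and (428,222) in side pixels, with the wide pot and timer between them. The gap lies opposite the knob at (0.455,-0.126).

```bash
cat >> h.py <<'E'
from scipy.spatial.transform import Rotation as Ro
def togo(P,yawx,n=None):
    """rows from the present pose to P, tool down with its x axis at yawx deg"""
    s=bot.read_state(); R=np.array(s["tcp_rot"]); p=np.array(s["position"])
    a=np.radians(yawx); x=np.array([np.cos(a),np.sin(a),0]); z=np.array([0,0,-1.]); T=np.c_[x,np.cross(z,x),z]
    rv=Ro.from_matrix(R.T@T).as_rotvec(); d=np.array(P)-p
    need=max(np.linalg.norm(d)/.0417,np.degrees(np.linalg.norm(rv))/7.16); n=n or int(np.ceil(need))
    print("t",round(s["time_s"],2),"d",d.round(4),"rotdeg",np.degrees(rv).round(2),"n",n,"need",round(need,1))
    for k in range(n):
        Rk=R@Ro.from_rotvec(rv*k/n).as_matrix()
        print(*(Rk.T@d/n/.05).round(3),*(rv/n/2/np.pi).round(4),end=";\n")
E
python3 - <<'E'
from h import *
s=bot.read_state(); print(np.array(s["tcp_rot"]).round(3))
for P in [(0.51,-.1355),(.527,.08)]: 
  for y in(-11,169): togo([*P,.2],y)
E
```

```text
[[ 0.973  0.232 -0.   ]
 [ 0.232 -0.973  0.002]
 [ 0.    -0.002 -1.   ]]
t 0.15 d [ 0.3652  0.4719 -0.0218] rotdeg [-0.09  0.   24.39] n 15 need 14.3
0.619 -0.499 0.03 -0.0 0.0 0.0045;
0.605 -0.517 0.03 -0.0 0.0 0.0045;
0.59 -0.534 0.03 -0.0 0.0 0.0045;
0.575 -0.55 0.03 -0.0 0.0 0.0045;
0.559 -0.566 0.03 -0.0 0.0 0.0045;
0.543 -0.582 0.03 -0.0 0.0 0.0045;
0.526 -0.597 0.03 -0.0 0.0 0.0045;
0.509 -0.612 0.03 -0.0 0.0 0.0045;
0.491 -0.626 0.03 -0.0 0.0 0.0045;
0.473 -0.64 0.03 -0.0 0.0 0.0045;
0.455 -0.653 0.029 -0.0 0.0 0.0045;
0.436 -0.665 0.029 -0.0 0.0 0.0045;
0.417 -0.678 0.029 -0.0 0.0 0.0045;
0.398 -0.689 0.029 -0.0 0.0 0.0045;
0.378 -0.7 0.029 -0.0 0.0 0.0045;
t 0.15 d [ 0.3652  0.4719 -0.0218] rotdeg [-0.0000e+00 -1.3000e-01 -1.5561e+02] n 22 need 21.7
0.422 -0.34 0.02 -0.0 -0.0 -0.0196;
0.461 -0.286 0.02 -0.0 -0.0 -0.0196;
0.493 -0.227 0.02 -0.0 -0.0 -0.0196;
0.517 -0.164 0.02 -0.0 -0.0 -0.0196;
0.533 -0.1 0.02 -0.0 -0.0 -0.0196;
0.541 -0.033 0.02 -0.0 -0.0 -0.0196;
0.541 0.034 0.02 -0.0 -0.0 -0.0196;
0.533 0.1 0.02 -0.0 -0.0 -0.0196;
0.517 0.165 0.02 -0.0 -0.0 -0.0196;
0.493
[... 1412 characters left out ...]
-0.0 -0.0196;
0.641 -0.317 0.021 -0.0 -0.0 -0.0196;
0.675 -0.236 0.021 -0.0 -0.0 -0.0196;
0.699 -0.151 0.02 -0.0 -0.0 -0.0196;
0.712 -0.063 0.02 -0.0 -0.0 -0.0196;
0.715 0.025 0.02 -0.0 -0.0 -0.0196;
0.706 0.113 0.02 -0.0 -0.0 -0.0196;
0.687 0.199 0.02 -0.0 -0.0 -0.0196;
0.657 0.282 0.02 -0.0 -0.0 -0.0196;
0.618 0.36 0.02 -0.0 -0.0 -0.0196;
0.568 0.434 0.02 -0.0 -0.0 -0.0196;
0.511 0.5 0.02 -0.0 -0.0 -0.0196;
0.445 0.56 0.02 -0.0 -0.0 -0.0196;
0.373 0.61 0.02 -0.0 -0.0 -0.0196;
0.295 0.651 0.02 -0.0 -0.0 -0.0196;
0.213 0.683 0.02 -0.0 -0.0 -0.0196;
0.127 0.704 0.02 -0.0 -0.0 -0.0196;
0.039 0.714 0.02 -0.0 -0.0 -0.0196;
-0.049 0.713 0.02 -0.0 -0.0 -0.0196;
-0.136 0.702 0.02 -0.0 -0.0 -0.0196;
```

Call:
apply_moves --plan "0.62 -0.5 0.03 0 0 0.0045;0.6 -0.52 0.03 0 0 0.0045;0.59 -0.53 0.03 0 0 0.0045;0.58 -0.55 0.03 0 0 0.0045;0.56 -0.57 0.03 0 0 0.0045;0.54 -0.58 0.03 0 0 0.0045;0.53 -0.6 0.03 0 0 0.0045;0.51 -0.61 0.03 0 0 0.0045;0.49 -0.63 0.03 0 0 0.0045;0.47 -0.64 0.03 0 0 0.0045" --gripper 0.05

```text
time_s: 0.98
position: [0.3889, -0.2911, 0.2074]
tcp_rot: [[0.999, -0.051, -0.0], [-0.051, -0.999, 0.0], [-0.0, -0.0, -1.0]]
force: [0.8, 0.0, -0.3]
opening: 0.532
grasp_force: 0.0
```

Call:
apply_moves --plan "0.46 -0.65 0.03 0 0 0.0045;0.44 -0.66 0.03 0 0 0.0045;0.42 -0.68 0.03 0 0 0.0045;0.4 -0.69 0.03 0 0 0.0045;0.38 -0.7 0.03 0 0 0.0045;0 0 0 0 0 0;0 0 0 0 0 0"

```text
time_s: 1.57
position: [0.5111, -0.1337, 0.1997]
tcp_rot: [[0.983, -0.184, -0.001], [-0.184, -0.983, 0.0], [-0.001, 0.0, -1.0]]
force: [0.1, -0.9, 0.5]
opening: 0.527
grasp_force: 0.0
```

```bash
python3 - <<'E'
from h import *
c,im=shot("wrist","w1")
print(bot.read_state()["position"],bot.read_state()["joint_positions"])
for ce,st in red(im,60):
    print(ce.round(1),st[2:],onplane(c,*ce,.038).round(4))
togo([.51,-.1355,.2],-11,1)
E
```

```text
[ 0.51037417 -0.13495877  0.19974318] [-2.69317450e+01  2.45367950e+01  9.73713106e+01 -3.50963134e-02
  5.81366302e+01  7.38357061e+01]
[271.7 158.5] [ 25  24 471] [ 0.5436 -0.0951  0.038 ]
[374.4 157.6] [ 24  24 468] [ 0.5268 -0.1893  0.038 ]
[104.7 206.8] [ 25  23 442] [0.5275 0.0744 0.038 ]
[372.4 214.1] [ 24  23 419] [ 0.4724 -0.1796  0.038 ]
[274.2 214.9] [ 24  23 416] [ 0.4893 -0.0854  0.038 ]
[323.4 240.9] [ 23  22 386] [ 0.4537 -0.1276  0.038 ]
t 1.62 d [-0.0004 -0.0005  0.0003] rotdeg [0.02 0.05 0.25] n 1 need 0.0
-0.005 0.012 -0.005 0.0 0.0001 0.0007;
```

View pics/w1.png

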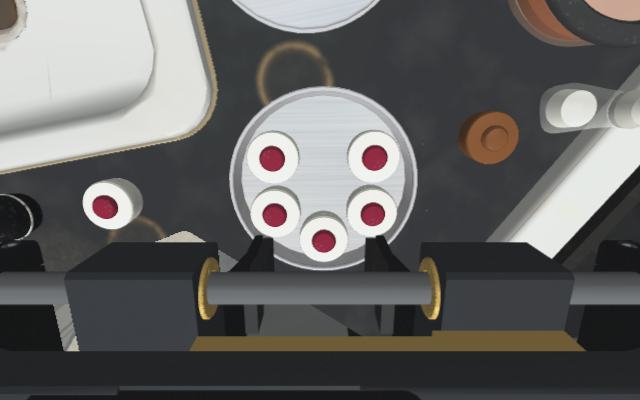

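The wrist view shows the tin centred near (323,180), with the empty ring place at its top and pot A at (105,207). The brown lookalike at (489,137) is not wanted. Next is the move to pot A.

```bash
python3 - <<'E'
from h import *
c=cam("wrist"); cs=cam("side")
for name,w,s in [("P1",(372.4,214.1),(253.2,166.3)),("P2",(323.4,240.9),(270,166)),("P3",(274.2,214.9),(277.7,177.8)),("P4",(374.4,157.6),(243.7,178.5)),("P5",(271.7,158.5),(268.7,190.5)),("A",(104.7,206.8),(321.3,201.6))]:
    print(name,meet([(c,*w),(cs,*s)]).round(4))
togo([.5275,.0744,.15],-10.2)
E
```

```text
P1 [ 0.4674 -0.1825  0.0243]
P2 [ 0.4491 -0.1284  0.0267]
P3 [ 0.4866 -0.0852  0.0291]
P4 [ 0.5237 -0.1925  0.0251]
P5 [ 0.5419 -0.095   0.028 ]
A [0.5257 0.0803 0.0271]
t 1.62 d [ 0.0171  0.2094 -0.0497] rotdeg [ 0.02  0.05 -0.55] n 6 need 5.2
-0.074 -0.696 0.166 0.0 0.0 -0.0003;
-0.073 -0.696 0.166 0.0 0.0 -0.0003;
-0.072 -0.697 0.166 0.0 0.0 -0.0003;
-0.071 -0.697 0.166 0.0 0.0 -0.0003;
-0.07 -0.697 0.166 0.0 0.0 -0.0003;
-0.068 -0.697 0.166 0.0 0.0 -0.0003;
```

Call:
apply_moves --plan "-0.07 -0.7 0.17 0 0 0;-0.07 -0.7 0.17 0 0 0;-0.07 -0.7 0.17 0 0 0;-0.07 -0.7 0.17 0 0 0;-0.07 -0.7 0.17 0 0 0;-0.07 -0.7 0.17 0 0 -0.0015;0 0 0 0 0 0;0 0 0 0 0 0"

```text
time_s: 2.28
position: [0.5287, 0.0744, 0.1485]
tcp_rot: [[0.984, -0.178, -0.002], [-0.178, -0.984, -0.0], [-0.002, 0.001, -1.0]]
force: [-0.3, -0.2, 0.5]
opening: 0.526
grasp_force: 0.0
```

```bash
python3 - <<'E'
from h import *
import pickle
c0=cam("wrist")
c,im=shot("wrist","w2"); pickle.dump(c,open("cA.pkl","wb"))
for ce,st in red(im,60):
    print(ce.round(1),st[2:],onplane(c,*ce,.035).round(4))
print(c["p"])
# knob radius -> depth check
for P in ([.5275,.0744,.035],): print(proj(c,P))
togo([.5275,.0744,.15],-10.2,1)
E
```

```text
[525.9 142.5] [ 31  30 734] [ 0.5435 -0.0935  0.035 ]
[636.3 144.8] [  8  24 134] [ 0.5262 -0.1789  0.035 ]
[313.2 199.8] [ 28  27 599] [0.5274 0.0792 0.035 ]
[515.2 210.4] [ 29  27 622] [ 0.4887 -0.0836  0.035 ]
[629.1 210.6] [ 23  27 528] [ 0.4717 -0.1764  0.035 ]
[567.2 241.6] [ 30  26 601] [ 0.4528 -0.1263  0.035 ]
[ 42.7 247.1] [ 29  28 307] [0.5275 0.3137 0.035 ]
[0.60099248 0.06116882 0.31140385]
[318.93569764 198.73313736]
t 2.33 d [-0.0018  0.0011  0.0011] rotdeg [ 0.05  0.03 -0.18] n 1 need 0.1
-0.039 -0.015 -0.021 0.0001 0.0001 -0.0005;
```

```bash
python3 - <<'E'
from h import *
import pickle
from scipy.optimize import least_squares
c2=pickle.load(open("cA.pkl","rb")); c1=dict(c2); H=np.array(c2["m"]["hand_eye"])
R0=Ro.from_rotvec([0,0,0]).as_matrix()
a=np.radians(-10.75); x=np.array([np.cos(a),np.sin(a),0]); z=np.array([0,0,-1.]); R0=np.c_[x,np.cross(z,x),z]
c1["R"]=R0@H[:3,:3]; c1["p"]=np.array([.51037,-.13496,.19974])+R0@H[:3,3]
W1=np.array([(104.7,206.8),(271.7,158.5),(274.2,214.9),(323.4,240.9)])
W2=np.array([(313.2,199.8),(525.9,142.5),(515.2,210.4),(567.2,241.6)])
def und(c,uv,k):
    o=np.array([c["cx"],c["cy"]]); q=(uv-o)/c["f"]; return q*(1+k*(q**2).sum(1,keepdims=True))*c["f"]+o
def pts(k): return np.array([meet([(c1,*a),(c2,*b)]) for a,b in zip(und(c1,W1,k),und(c2,W2,k))])
for k in (0,.05,.1,.15): print(k,pts(k).round(4).tolist())
E
```

```text
0 [[0.5257, 0.0796, 0.0285], [0.5425, -0.0954, 0.0317], [0.4871, -0.0854, 0.0317], [0.4509, -0.1284, 0.0319]]
0.05 [[0.5274, 0.0792, 0.0348], [0.5434, -0.0961, 0.0359], [0.4881, -0.086, 0.0353], [0.4533, -0.1287, 0.0391]]
0.1 [[0.5291, 0.0788, 0.0409], [0.5443, -0.0967, 0.04], [0.489, -0.0866, 0.0388], [0.4556, -0.1291, 0.046]]
0.15 [[0.5307, 0.0784, 0.0468], [0.5452, -0.0973, 0.044], [0.4899, -0.0872, 0.0423], [0.4578, -0.1294, 0.0526]]
```

Assuming mild lens distortion (k≈0.05), both views put A's knob at 35 mm and the ring knobs at about 37 mm, which matches the text. I'll descend on A.

```bash
cat >> h.py <<'E'
def und(c,u,v,k=.05):
    o=np.array([c["cx"],c["cy"]]); q=(np.array([u,v])-o)/c["f"]; return q*(1+k*(q@q))*c["f"]+o
E
python3 - <<'E'
from h import *
togo([.5274,.0792,.0285],-10.2,5)
E
```

```text
t 2.33 d [-0.0019  0.0059 -0.1204] rotdeg [ 0.05  0.03 -0.18] n 5 need 2.9
-0.011 -0.022 0.482 0.0 0.0 -0.0001;
-0.011 -0.022 0.482 0.0 0.0 -0.0001;
-0.011 -0.022 0.482 0.0 0.0 -0.0001;
-0.011 -0.022 0.482 0.0 0.0 -0.0001;
-0.011 -0.022 0.482 0.0 0.0 -0.0001;
```

Call:
apply_moves --plan "-0.03 -0.06 0.5 0 0 0;-0.02 -0.05 0.5 0 0 0;0 0 0.5 0 0 0;0 0 0.4 0 0 0;0 0 0.25 0 0 0;0 0 0.15 0 0 0;0 0 0.09 0 0 0;0 0 0 0 0 0;0 0 0 0 0 0"

```text
time_s: 3.08
position: [0.5287, 0.0794, 0.0302]
tcp_rot: [[0.983, -0.181, 0.001], [-0.181, -0.983, -0.0], [0.001, -0.0, -1.0]]
force: [-0.6, 0.8, -0.2]
opening: 0.527
grasp_force: 0.0
```

```bash
python3 - <<'E'
from h import *
togo([.5274,.0792,.0285],-10.2,1)
E
```

```text
t 3.08 d [-0.0013 -0.0002 -0.0017] rotdeg [-0.   -0.07 -0.24] n 1 need 0.1
-0.025 0.009 0.033 -0.0 -0.0002 -0.0007;
```

Call:
apply_moves --plan "-0.025 0 0.028 0 0 0;0 0 0 0 0 0;0 0 0 0 0 0"

```text
time_s: 3.33
position: [0.5271, 0.0806, 0.0288]
tcp_rot: [[0.984, -0.18, 0.001], [-0.18, -0.984, -0.0], [0.001, -0.0, -1.0]]
force: [0.6, 0.6, -0.7]
opening: 0.527
grasp_force: 0.0
```

Call:
apply_moves --plan "0 0 0 0 0 0;0 0 0 0 0 0;0 0 0 0 0 0;0 0 0 0 0 0;0 0 0 0 0 0;0 0 0 0 0 0" --gripper -1

```text
time_s: 3.83
position: [0.5268, 0.0806, 0.0281]
tcp_rot: [[0.984, -0.18, -0.0], [-0.18, -0.984, 0.0], [-0.0, -0.0, -1.0]]
force: [0.0, -0.6, 0.6]
opening: 0.238
grasp_force: 29.7
```

Call:
apply_moves --plan "0 0 -0.1 0 0 0;0 0 -0.3 0 0 0;0 0 -0.6 0 0 0;0 0 -0.6 0 0 0;0 0 -0.4 0 0 0;0 0 -0.2 0 0 0;0 0 0 0 0 0"

```text
time_s: 4.42
position: [0.5284, 0.0805, 0.1406]
tcp_rot: [[0.984, -0.18, 0.005], [-0.18, -0.984, -0.0], [0.005, -0.001, -1.0]]
force: [0.3, -0.0, -1.0]
opening: 0.242
grasp_force: 29.7
```

```bash
python3 - <<'E'
from h import *
c,im=shot("wrist","w3"); s=bot.read_state(); print(s["position"],s["opening"],s["grasp_force"])
R=np.array(s["tcp_rot"]);p=np.array(s["position"])
for off in([0,0,0],[0,0,-.007]): print(proj(c,p+R@np.array(off)))
print([(e.round(1),st[2:]) for e,st in red(im,30)])
togo([.508,-.1374,p[2]],-10.2)
E
```

```text
[0.52727949 0.08056058 0.13895828] 0.24159682485883008 29.676262339489767
[318.9687263  255.68236665]
[318.9584587  261.56765687]
[(array([539.8, 142.3]), array([ 33,  31, 785], dtype=int32)), (array([528.6, 212.4]), array([ 30,  28, 669], dtype=int32)), (array([636.5, 213.7]), array([  7,  22, 116], dtype=int32)), (array([582. , 244.4]), array([ 31,  27, 645], dtype=int32)), (array([318.8, 254.6]), array([  44,   37, 1435], dtype=int32)), (array([ 44.7, 251.7]), array([ 24,  28, 268], dtype=int32))]
t 4.47 d [-0.0193 -0.218   0.    ] rotdeg [-0.02 -0.12 -0.16] n 6 need 5.2
0.067 0.726 -0.0 -0.0 -0.0001 -0.0001;
0.067 0.726 -0.0 -0.0 -0.0001 -0.0001;
0.067 0.726 -0.0 -0.0 -0.0001 -0.0001;
0.066 0.726 -0.0 -0.0 -0.0001 -0.0001;
0.066 0.726 -0.0 -0.0 -0.0001 -0.0001;
0.066 0.726 -0.0 -0.0 -0.0001 -0.0001;
```

View pics/w3.png

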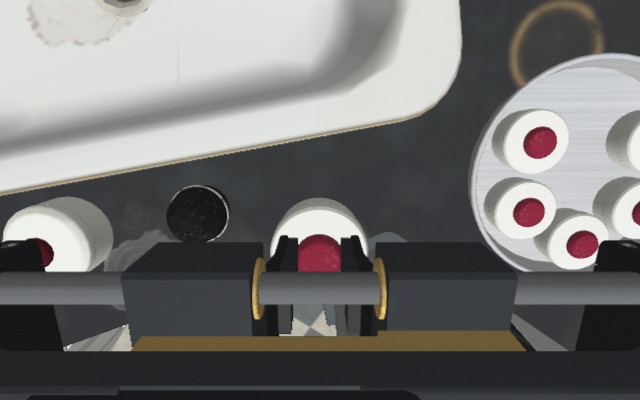

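The view shows pot A held upright, with its knob at (319,255), level with the TCP's projected column. I'll go above the middle and check from there.

Call:
apply_moves --plan "0.07 0.5 0 0 0 0;0.07 0.73 0 0 0 0;0.07 0.73 0 0 0 0;0.07 0.73 0.1 0 0 0;0.07 0.73 0.2 0 0 0;0.05 0.6 0.2 0 0 0;0 0.34 0.2 0 0 0;0 0 0 0 0 0;0 0 0 0 0 0;0 0 0 0 0 0"

```text
time_s: 5.3
position: [0.5064, -0.1365, 0.1021]
tcp_rot: [[0.984, -0.18, -0.003], [-0.18, -0.984, 0.002], [-0.003, -0.001, -1.0]]
force: [0.2, 0.3, -0.5]
opening: 0.247
grasp_force: 29.7
```

```bash
python3 - <<'E'
from h import *
c,im=shot("wrist","w4"); s=bot.read_state(); print(s["position"],s["opening"])
R=np.array(s["tcp_rot"]);p=np.array(s["position"])
print("lid front px expected",proj(c,p+R@np.array([.025,0,.002])))
for e,st in red(im,30): print(e.round(1),st[2:],onplane(c,*und(c,*e),.0375).round(4))
togo([.508,-.1374,p[2]],-10.2,1)
E
```

```text
[ 0.50679175 -0.13622004  0.10259366] 0.2417472190993694
lid front px expected [317.90021973 205.9438638 ]
[247.7 173.1] [ 35  35 960] [ 0.5439 -0.0954  0.0375]
[391.8 172.6] [ 35  35 963] [ 0.5271 -0.1893  0.0375]
[257.3 243.5] [ 30  27 235] [ 0.4938 -0.0903  0.0375]
[318.8 254.6] [  44   37 1433] [ 0.4778 -0.1312  0.0375]
[384.  241.4] [ 30  25 199] [ 0.4795 -0.1779  0.0375]
t 5.35 d [ 0.0012 -0.0012  0.    ] rotdeg [-0.05  0.1  -0.12] n 1 need 0.0
0.028 0.019 -0.0 -0.0001 0.0003 -0.0003;
```

View pics/w4.png

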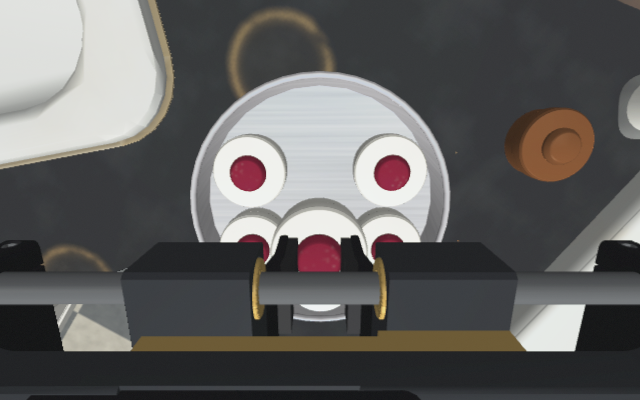

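Pot A hangs above the middle. The neighbours at (248,173) and (392,173) put the middle at (0.508,-0.137), as before, so I'll lower it.

Call:
apply_moves --plan "0.03 0.02 0.3 0 0 0;0 0 0.35 0 0 0;0 0 0.3 0 0 0;0 0 0.2 0 0 0;0 0 0.1 0 0 0;0 0 0.05 0 0 0;0 0 0 0 0 0;0 0 0 0 0 0"

```text
time_s: 6.02
position: [0.5091, -0.1387, 0.0387]
tcp_rot: [[0.984, -0.179, 0.001], [-0.179, -0.984, -0.0], [0.001, 0.0, -1.0]]
force: [0.1, -0.6, -0.2]
opening: 0.242
grasp_force: 29.7
```

```bash
python3 - <<'E'
from h import *
togo([.508,-.1374,.0311],-10.2,1)
E
```

```text
t 6.02 d [-0.0011  0.0013 -0.0076] rotdeg [ 0.02 -0.06 -0.13] n 1 need 0.2
-0.026 -0.021 0.151 0.0 -0.0002 -0.0004;
```

Call:
apply_moves --plan "-0.02 -0.02 0.04 0 0 0;0 0 0.03 0 0 0;0 0 0.02 0 0 0;0 0 0.02 0 0 0;0 0 0 0 0 0;0 0 0 0 0 0"

```text
time_s: 6.52
position: [0.5078, -0.1376, 0.0326]
tcp_rot: [[0.984, -0.18, -0.0], [-0.18, -0.984, 0.0], [-0.0, -0.0, -1.0]]
force: [-0.3, -1.6, 0.2]
opening: 0.242
grasp_force: 29.7
```

Call:
apply_moves --plan "0 0 0.01 0 0 0;0 0 0.01 0 0 0;0 0 0 0 0 0;0 0 0 0 0 0"

```text
time_s: 6.85
position: [0.5077, -0.1376, 0.0316]
tcp_rot: [[0.984, -0.18, -0.0], [-0.18, -0.984, 0.0], [-0.0, -0.0, -1.0]]
force: [-0.3, -0.0, -0.7]
opening: 0.24
grasp_force: 29.7
```

Call:
apply_moves --plan "0 0 0.01 0 0 0;0 0 0 0 0 0;0 0 0 0 0 0"

```text
time_s: 7.1
position: [0.5078, -0.1376, 0.0311]
tcp_rot: [[0.984, -0.18, -0.0], [-0.18, -0.984, 0.0], [-0.0, -0.0, -1.0]]
force: [0.0, 0.9, -0.5]
opening: 0.241
grasp_force: 29.7
```

Call:
apply_moves --plan "0 0 0.01 0 0 0;0 0 0 0 0 0;0 0 0 0 0 0"

```text
time_s: 7.35
position: [0.5079, -0.1375, 0.031]
tcp_rot: [[0.984, -0.18, 0.0], [-0.18, -0.984, -0.0], [0.0, -0.0, -1.0]]
force: [-1.0, 0.9, 4.1]
opening: 0.243
grasp_force: 29.8
```

Contact at 4 N, so I'll release with a narrow opening and lift.

Call:
apply_moves --plan "0 0 0 0 0 0;0 0 0 0 0 0;0 0 0 0 0 0;0 0 0 0 0 0;0 0 -0.05 0 0 0;0 0 -0.2 0 0 0;0 0 -0.6 0 0 0;0 0 -0.8 0 0 0;0 0 -0.8 0 0 0;0 0 -0.6 0 0 0" --gripper -0.1

```text
time_s: 8.18
position: [0.5084, -0.1378, 0.1867]
tcp_rot: [[0.984, -0.18, 0.003], [-0.18, -0.984, -0.002], [0.003, 0.001, -1.0]]
force: [1.4, -0.8, -0.2]
opening: 0.452
grasp_force: 0.0
```

```bash
python3 - <<'E'
from h import *
c,im=shot("wrist","w5"); s=bot.read_state(); print(s["position"],s["opening"])
for e,st in red(im,30): print(e.round(1),st[2:],onplane(c,*und(c,*e),.0375).round(4))
togo([.492,.42,.2],-10.2,14)
E
```

```text
[ 0.51171561 -0.13930809  0.19189596] 0.4482267192124705
[264.8 158.9] [ 25  25 510] [ 0.5437 -0.095   0.0375]
[371.5 158.4] [ 26  26 517] [ 0.5268 -0.1895  0.0375]
[318.3 188.3] [ 25  25 480] [ 0.5083 -0.1375  0.0375]
[267.4 217.5] [ 24  24 453] [ 0.4892 -0.0853  0.0375]
[369.4 217. ] [ 24  23 449] [ 0.4724 -0.1798  0.0375]
[318.5 244.7] [ 24  23 424] [ 0.4535 -0.1276  0.0375]
t 8.23 d [-0.0197  0.5593  0.0081] rotdeg [ 0.23 -0.78 -0.14] n 14 need 13.4
-0.171 -0.781 -0.017 0.0 -0.0002 -0.0;
-0.171 -0.781 -0.017 0.0 -0.0002 -0.0;
-0.171 -0.781 -0.016 0.0 -0.0002 -0.0;
-0.171 -0.781 -0.016 0.0 -0.0002 -0.0;
-0.17 -0.781 -0.016 0.0 -0.0002 -0.0;
-0.17 -0.781 -0.015 0.0 -0.0002 -0.0;
-0.17 -0.781 -0.015 0.0 -0.0002 -0.0;
-0.17 -0.781 -0.014 0.0 -0.0002 -0.0;
-0.17 -0.781 -0.014 0.0 -0.0002 -0.0;
-0.17 -0.781 -0.014 0.0 -0.0002 -0.0;
-0.17 -0.781 -0.013 0.0 -0.0002 -0.0;
-0.17 -0.781 -0.013 0.0 -0.0002 -0.0;
-0.169 -0.781 -0.012 0.0 -0.0002 -0.0;
-0.169 -0.781 -0.012 0.0 -0.0002 -0.0;
```

The middle pot measures (0.5083,-0.1375), so it is centred. Next is pot B.

Call:
apply_moves --plan "-0.17 -0.5 0 0 0 0;-0.17 -0.75 0 0 0 0;-0.17 -0.75 0 0 0 0;-0.17 -0.75 0 0 0 0;-0.17 -0.75 0 0 0 0;-0.17 -0.75 0 0 0 0;-0.17 -0.75 0 0 0 0;-0.17 -0.75 0 0 0 0;-0.17 -0.75 0 0 0 0;-0.17 -0.75 0 0 0 0" --gripper 0.05

```text
time_s: 9.07
position: [0.4888, 0.2362, 0.1837]
tcp_rot: [[0.984, -0.18, 0.0], [-0.18, -0.984, 0.0], [0.0, -0.0, -1.0]]
force: [1.0, -0.7, -0.3]
opening: 0.526
grasp_force: 0.0
```

Call:
apply_moves --plan "-0.17 -0.75 0.1 0 0 0;-0.17 -0.75 0.2 0 0 0;-0.17 -0.75 0.3 0 0 0;-0.17 -0.75 0.2 0 0 0;0 -0.6 0 0 0 0;0 0 0 0 0 0;0 0 0 0 0 0;0 0 0 0 0 0"

```text
time_s: 9.73
position: [0.4878, 0.4169, 0.1432]
tcp_rot: [[0.984, -0.179, -0.001], [-0.179, -0.984, -0.001], [-0.0, 0.001, -1.0]]
force: [1.5, -0.1, 0.5]
opening: 0.527
grasp_force: 0.0
```

```bash
python3 - <<'E'
from h import *
c,im=shot("wrist","w6"); s=bot.read_state(); print(s["position"],s["opening"],s["joint_positions"])
for e,st in red(im,60): print(e.round(1),st[2:],onplane(c,*und(c,*e),.0345).round(4))
E
```

```text
[0.488011   0.41631843 0.14334919] 0.52667960644119 [ 3.05134975e+01  3.67554296e+01  8.36173001e+01 -2.63009470e-02
  5.96836544e+01  1.30928570e+02]
[459.9 121.2] [ 35  35 951] [0.5291 0.2992 0.0345]
[314.4 199.1] [ 28  28 623] [0.4883 0.4203 0.0345]
```

View pics/w6.png

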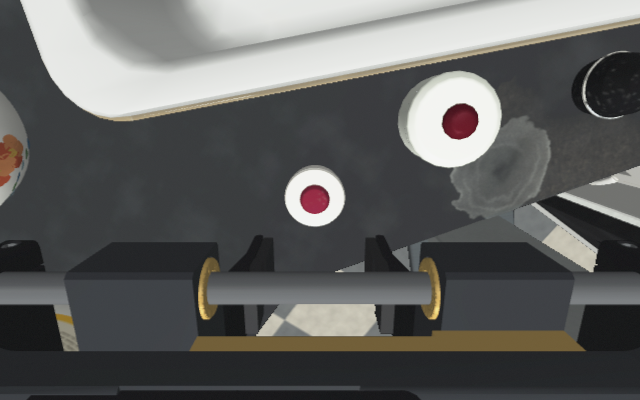

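The view shows pot B at (314,199), 60 px across, which is about 48 mm and fits a small pot. The wide pot is at (455,118), clear of the fingers. I'll descend, with one second look for height.

```bash
python3 - <<'E'
from h import *
import pickle; pickle.dump(cam("wrist"),open("cB.pkl","wb"))
togo([.4883,.4203,.1],-10.2,1)
E
```

```text
t 9.78 d [ 0.0003  0.004  -0.0433] rotdeg [ 0.05  0.03 -0.2 ] n 1 need 1.0
-0.008 -0.08 0.867 0.0002 0.0001 -0.0006;
```

Call:
apply_moves --plan "0 -0.04 0.3 0 0 0;0 -0.04 0.4 0 0 0;0 0 0.3 0 0 0;0 0 0 0 0 0;0 0 0 0 0 0"

```text
time_s: 10.2
position: [0.4888, 0.4197, 0.0929]
tcp_rot: [[0.983, -0.182, -0.002], [-0.182, -0.983, -0.001], [-0.002, 0.002, -1.0]]
force: [-0.3, 1.0, 0.3]
opening: 0.526
grasp_force: 0.0
```

```bash
python3 - <<'E'
from h import *
import pickle; cB=pickle.load(open("cB.pkl","rb"))
c,im=shot("wrist","w7")
for e,st in red(im,100):
    print(e.round(1),st[2:],onplane(c,*und(c,*e),.0345).round(4),meet([(c,*und(c,*e)),(cB,*und(cB,314.4,199.1))]).round(4))
print(bot.read_state()["position"])
togo([.4883,.4203,.0285],-10.2,1)
E
```

```text
[498.8 125.3] [  46   44 1522] [0.5288 0.2969 0.0345] [0.5552 0.407  0.2615]
[317.7 218.9] [ 35  33 911] [0.4887 0.4203 0.0345] [0.4878 0.4202 0.0318]
[0.48957224 0.42041108 0.09384236]
t 10.25 d [-0.0013 -0.0001 -0.0653] rotdeg [-0.   -0.01 -0.26] n 1 need 1.6
-0.025 0.007 1.307 -0.0 -0.0 -0.0007;
```

Height comes out at 0.032, consistent with a pot standing on the worktop, so I'll lower and grip.

Call:
apply_moves --plan "-0.01 0 0.3 0 0 0;-0.01 0 0.4 0 0 0;0 0 0.3 0 0 0;0 0 0.15 0 0 0;0 0 0.08 0 0 0;0 0 0.04 0 0 0;0 0 0 0 0 0;0 0 0 0 0 0;0 0 0 0 0 0"

```text
time_s: 11.0
position: [0.4887, 0.422, 0.0307]
tcp_rot: [[0.984, -0.18, 0.002], [-0.18, -0.984, 0.001], [0.001, -0.001, -1.0]]
force: [0.1, 1.1, -1.4]
opening: 0.523
grasp_force: 0.0
```

Call:
apply_moves --plan "0 0.02 0.03 0 0 0;0 0 0 0 0 0;0 0 0 0 0 0;0 0 0 0 0 0"

```text
time_s: 11.33
position: [0.4879, 0.4206, 0.0283]
tcp_rot: [[0.984, -0.18, 0.0], [-0.18, -0.984, 0.0], [0.0, -0.0, -1.0]]
force: [-0.4, -1.2, -0.7]
opening: 0.526
grasp_force: 0.0
```

Call:
apply_moves --plan "0 0 0 0 0 0;0 0 0 0 0 0;0 0 0 0 0 0;0 0 0 0 0 0;0 0 0 0 0 0;0 0 0 0 0 0" --gripper -1

```text
time_s: 11.83
position: [0.4879, 0.4206, 0.0281]
tcp_rot: [[0.984, -0.18, -0.0], [-0.18, -0.984, -0.0], [-0.0, 0.0, -1.0]]
force: [1.0, -0.5, 0.0]
opening: 0.237
grasp_force: 29.6
```

Call:
apply_moves --plan "0 0 -0.1 0 0 0;0 0 -0.3 0 0 0;0 0 -0.6 0 0 0;0 0 -0.6 0 0 0;0 0 -0.4 0 0 0;0 0 -0.2 0 0 0;0 0 0 0 0 0"

```text
time_s: 12.42
position: [0.4894, 0.4216, 0.1412]
tcp_rot: [[0.984, -0.18, 0.005], [-0.18, -0.984, 0.003], [0.004, -0.004, -1.0]]
force: [1.0, 0.1, -0.7]
opening: 0.242
grasp_force: 29.6
```

```bash
python3 - <<'E'
from h import *
c,im=shot("wrist","w8"); s=bot.read_state(); print(s["position"],s["opening"],s["grasp_force"])
print([(e.round(1),st[2:]) for e,st in red(im,500)])
togo([.5629,-.1473,.139],-10.2,15)
E
```

```text
[0.48829946 0.42088448 0.13920225] 0.2416766417714939 29.63057950604707
[(array([468.6, 122.9]), array([ 36,  35, 973], dtype=int32)), (array([318.9, 254.8]), array([  44,   37, 1415], dtype=int32))]
t 12.47 d [ 7.460e-02 -5.682e-01 -2.000e-04] rotdeg [-0.08 -0.1  -0.16] n 15 need 13.7
0.234 0.727 -0.0 -0.0 -0.0 -0.0;
0.234 0.727 -0.0 -0.0 -0.0 -0.0;
0.234 0.727 -0.0 -0.0 -0.0 -0.0;
0.234 0.727 -0.0 -0.0 -0.0 -0.0;
0.234 0.728 -0.0 -0.0 -0.0 -0.0;
0.233 0.728 -0.0 -0.0 -0.0 -0.0;
0.233 0.728 -0.0 -0.0 -0.0 -0.0;
0.233 0.728 -0.0 -0.0 -0.0 -0.0;
0.233 0.728 -0.0 -0.0 -0.0 -0.0;
0.233 0.728 0.0 -0.0 -0.0 -0.0;
0.233 0.728 0.0 -0.0 -0.0 -0.0;
0.233 0.728 0.0 -0.0 -0.0 -0.0;
0.232 0.728 0.0 -0.0 -0.0 -0.0;
0.232 0.728 0.0 -0.0 -0.0 -0.0;
0.232 0.728 0.0 -0.0 -0.0 -0.0;
```

Call:
apply_moves --plan "0.23 0.4 0 0 0 0;0.23 0.73 0 0 0 0;0.23 0.73 0 0 0 0;0.23 0.73 0 0 0 0;0.23 0.73 0 0 0 0;0.23 0.73 0 0 0 0;0.23 0.73 0 0 0 0;0.23 0.73 0 0 0 0;0.23 0.73 0 0 0 0;0.23 0.73 0 0 0 0"

```text
time_s: 13.3
position: [0.5367, 0.0554, 0.1362]
tcp_rot: [[0.984, -0.18, -0.004], [-0.18, -0.984, 0.001], [-0.004, 0.0, -1.0]]
force: [0.5, 0.5, -0.7]
opening: 0.237
grasp_force: 29.6
```

Call:
apply_moves --plan "0.23 0.73 0 0 0 0;0.23 0.73 0 0 0 0;0.23 0.73 0.1 0 0 0;0.23 0.73 0.2 0 0 0;0.23 0.73 0.2 0 0 0;0 0.33 0.2 0 0 0;0 0 0 0 0 0;0 0 0 0 0 0;0 0 0 0 0 0"

```text
time_s: 14.05
position: [0.5578, -0.1477, 0.102]
tcp_rot: [[0.984, -0.18, -0.003], [-0.18, -0.984, 0.002], [-0.003, -0.001, -1.0]]
force: [-0.5, 0.8, 0.3]
opening: 0.245
grasp_force: 29.6
```

```bash
python3 - <<'E'
from h import *
c,im=shot("wrist","w9"); s=bot.read_state(); print(s["position"],s["opening"])
for e,st in red(im,30): print(e.round(1),st[2:],onplane(c,*und(c,*e),.0375).round(4))
togo([.563,-.1474,.045],-10.2,1)
E
```

```text
[ 0.55832425 -0.14738999  0.10250545] 0.2387220635461343
[250.5 238. ] [ 32  24 302] [ 0.5502 -0.0978  0.0375]
[382.3 239.3] [ 33  28 371] [ 0.5328 -0.1881  0.0375]
[318.8 254.9] [  44   37 1413] [ 0.5291 -0.1424  0.0375]
[317.8 334.2] [18  3 44] [ 0.4645 -0.1298  0.0375]
t 14.1 d [ 0.0047 -0.     -0.0575] rotdeg [-0.06  0.12 -0.1 ] n 1 need 1.4
0.095 -0.015 1.15 -0.0002 0.0003 -0.0003;
```

View pics/w9.png

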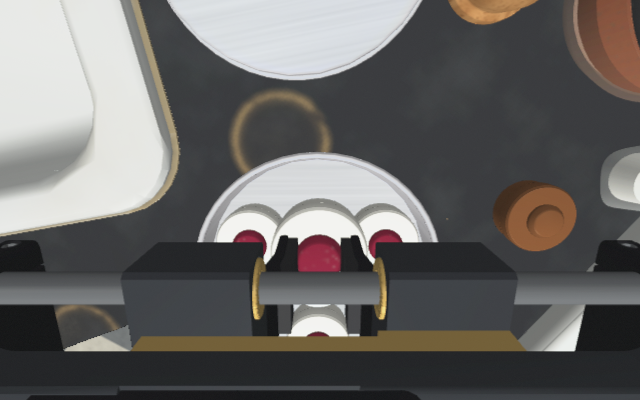

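Pot B hangs above the gap, symmetric between neighbours at (249,240) and (384,240). I'll lower it with a 5 mm forward correction.

Call:
apply_moves --plan "0.05 0 0.3 0 0 0;0.045 0 0.35 0 0 0;0 0 0.3 0 0 0;0 0 0.15 0 0 0;0 0 0 0 0 0;0 0 0 0 0 0;0 0 0 0 0 0"

```text
time_s: 14.68
position: [0.5644, -0.1495, 0.049]
tcp_rot: [[0.984, -0.179, 0.001], [-0.179, -0.984, -0.001], [0.001, 0.0, -1.0]]
force: [0.0, 0.5, -0.6]
opening: 0.242
grasp_force: 29.6
```

```bash
python3 - <<'E'
from h import *
togo([.563,-.1474,.0311],-10.2,1)
E
```

```text
t 14.68 d [-0.0014  0.0021 -0.0179] rotdeg [ 0.02 -0.09 -0.11] n 1 need 0.4
-0.035 -0.036 0.359 0.0001 -0.0002 -0.0003;
```

Call:
apply_moves --plan "-0.02 -0.03 0.08 0 0 0;0 0 0.06 0 0 0;0 0 0.04 0 0 0;0 0 0.02 0 0 0;0 0 0 0 0 0;0 0 0 0 0 0;0 0 0 0 0 0"

```text
time_s: 15.27
position: [0.5631, -0.1483, 0.0382]
tcp_rot: [[0.984, -0.18, 0.0], [-0.18, -0.984, -0.0], [0.0, 0.0, -1.0]]
force: [-0.9, -0.9, 0.0]
opening: 0.243
grasp_force: 29.6
```

Call:
apply_moves --plan "0 -0.015 0.04 0 0 0;0 0 0.03 0 0 0;0 0 0.02 0 0 0;0 0 0.02 0 0 0;0 0 0.01 0 0 0;0 0 0 0 0 0;0 0 0 0 0 0;0 0 0 0 0 0"

```text
time_s: 15.93
position: [0.5632, -0.1475, 0.0322]
tcp_rot: [[0.984, -0.18, 0.0], [-0.18, -0.984, -0.0], [0.0, 0.0, -1.0]]
force: [-0.4, 0.9, -0.6]
opening: 0.245
grasp_force: 29.6
```

Call:
apply_moves --plan "0 0 0.01 0 0 0;0 0 0 0 0 0;0 0 0 0 0 0"

```text
time_s: 16.18
position: [0.5632, -0.1474, 0.0316]
tcp_rot: [[0.984, -0.18, 0.0], [-0.18, -0.984, 0.0], [0.0, -0.0, -1.0]]
force: [0.4, 0.2, -0.8]
opening: 0.246
grasp_force: 29.6
```

Call:
apply_moves --plan "0 0 0.01 0 0 0;0 0 0 0 0 0;0 0 0 0 0 0"

```text
time_s: 16.43
position: [0.5632, -0.1474, 0.0311]
tcp_rot: [[0.984, -0.18, 0.0], [-0.18, -0.984, -0.0], [0.0, 0.0, -1.0]]
force: [0.5, 0.3, -1.0]
opening: 0.238
grasp_force: 29.6
```

Call:
apply_moves --plan "0 0 0.008 0 0 0;0 0 0 0 0 0;0 0 0 0 0 0"

```text
time_s: 16.68
position: [0.5632, -0.1474, 0.031]
tcp_rot: [[0.984, -0.18, 0.0], [-0.18, -0.984, -0.0], [0.0, -0.0, -1.0]]
force: [0.1, 0.8, 2.5]
opening: 0.241
grasp_force: 29.7
```

Contact, so I'll release and lift.

Call:
apply_moves --plan "0 0 0 0 0 0;0 0 0 0 0 0;0 0 0 0 0 0;0 0 0 0 0 0;0 0 -0.05 0 0 0;0 0 -0.2 0 0 0;0 0 -0.6 0 0 0;0 0 -0.8 0 0 0;0 0 -0.8 0 0 0;-0.3 0 -0.6 0 0 0" --gripper -0.1

```text
time_s: 17.52
position: [0.5521, -0.1463, 0.1875]
tcp_rot: [[0.984, -0.18, 0.008], [-0.18, -0.984, -0.004], [0.009, 0.002, -1.0]]
force: [1.5, -1.6, 0.2]
opening: 0.45
grasp_force: 0.0
```

Call:
apply_moves --plan "-0.3 0 0 0 0 0;-0.3 0 0 0 0 0;-0.3 0 0 0 0 0;0 0 0 0 0 0;0 0 0 0 0 0;0 0 0 0 0 0"

```text
time_s: 18.02
position: [0.5054, -0.1372, 0.1838]
tcp_rot: [[0.984, -0.18, 0.002], [-0.18, -0.984, -0.001], [0.002, 0.001, -1.0]]
force: [0.1, -0.6, -0.6]
opening: 0.453
grasp_force: 0.0
```

```bash
python3 - <<'E'
from h import *
c,im=shot("wrist","w10"); print(bot.read_state()["position"])
for e,st in red(im,60): print(e.round(1),st[2:],onplane(c,*und(c,*e),.0375).round(4))
E
```

```text
[ 0.50546369 -0.13718543  0.18362988]
[318.2 123.1] [ 27  27 566] [ 0.5629 -0.1473  0.0375]
[264.3 155.7] [ 26  26 530] [ 0.5437 -0.095   0.0375]
[372.3 155.3] [ 26  26 531] [ 0.5268 -0.1895  0.0375]
[318.6 185.5] [ 26  24 492] [ 0.5083 -0.1375  0.0375]
[370.  214.6] [ 25  24 461] [ 0.4724 -0.1796  0.0375]
[267.  215.2] [ 25  24 464] [ 0.4891 -0.0853  0.0375]
[318.6 242.7] [ 24  23 434] [ 0.4535 -0.1276  0.0375]
```

View pics/w10.png

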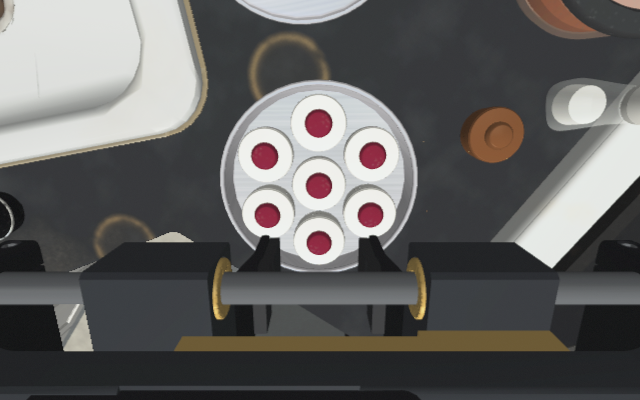

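All seven pots sit flat in a regular pattern. The new ones are at (318,123) and (319,186), and the gripper is clear, so I'll hand in.

```bash
python3 -c "
from rig import bot; print(bot.hand_in())"
```

```text
the job is handed in; nothing more can be done
None
```

Both small white pots are in the tin, one in the middle and one in the empty ring place; the last wrist view showed them upright and within about 1 mm of their places, and I handed the job in at about 18 s of the 51 s allowed.

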